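# Load, latch and focus the slide scanner

## Task

Get the slide scanner ready: slide the blue slide carrier along its channel until it is fully home against the end stop, then swing the latch bar over behind the carrier's yellow rib and down until it rests fully in its brass catch. Only after that, turn the black focus knob on the separate pod until its white pointer lines up with the green index mark. Leave the other things on the bench where they are.

Things in the scene. Friction and masses are not known exactly. Their poses are not given: they have to be found in the camera images.
- scanner: Slide scanner, fixed. Origin: centre of the underside of its dark deck (200 x 210 mm, top at z = 25 mm); x runs along the channel to the end stop, y left. Channel on the deck along y = 0, 68 mm wide, rails' tops at z = 33 mm, face of the aluminium end stop at x = 85 mm. Ivory housing from x = 97 to 167 mm, 75 mm high. Offsets 'in S' below are in this frame.
- carrier: Loose blue slide carrier in the channel, two glass slides on it, 120 (x) x 64 (y) x 12 mm high, 0.2 kg. Origin: centre of its underside; x toward the end stop. Starts 30 to 55 mm short of home. Fully home (front edge at the stop) its origin is at x = 25, y = 0, z = 25 mm in S. If it is not home, its rib blocks the latch or the latch shuts on the wrong side of the rib.
- carrier_rib (a point): Middle of the top of the carrier's yellow rib: a block 14 mm thick in x, 44 mm long in y, 26 mm high above the carrier plate (top at z = 63 mm in S), flush with the carrier's rear edge. Its rear face (7 mm to -x of this point) can be pushed, or it can be pinched.
- latch (a joint): Angle of the latch bar about its hinge, rad. 0: shut, lying level across the channel in its catch. Grows as it swings up; 1.57: upright; limit 2.0 (leaning outward, to +y). A stiff hinge: it stays where it is left, needs about 2 to 3 N at its end.
- latch_hinge (a point): Hinge axis of the latch, along the scanner's x, at x = -45, y = 95, z = 58 mm in S, in a steel bracket that rises to z = 69 mm. The steel bar (12 x 12 mm, 200 mm long) moves in the plane x = -45 mm in S; shut, it runs from here to -y, level, centre line at z = 58 mm.
- latch_grip (a point): Point to hold on the red peg at the bar's free end: round, 16 mm in diameter, parallel to the hinge axis and 200 mm from it, sticking out 62 mm from the bar's centre line to the scanner's -x. This point is on the peg's axis, 42 mm from the bar. Shut it is at x = -87, y = -105, z = 58 mm in S (33 mm over the deck's top).
- catch (a point): Seat of the brass forked catch, at x = -45, y = -80, z = 52 mm in S (the bar's underside rests here); two prongs, 16 mm long in y and 5 mm thick, rise to z = 68 mm either side of the bar.
- pod: Focus pod, fixed: ivory box 110 x 110 mm, 34 mm high. Origin: centre of its underside, the knob's axis stands on it along z. The green index mark lies toward its x axis.
- knob (a joint): Angle of the focus knob, rad, growing clockwise seen from above, range 0 to 2.4. The pointer is on the green index mark at 1.2. Starts between 0.05 and 0.55. Stays where it is left (0.08 N m of friction).
- knob_grip (a point): On the knob's axis, 60 mm above the bench, at the height to grip. The knob is a black disc of 68 mm diameter (z 35 to 45 mm) carrying a grip bar 64 mm long, 16 mm wide and 26 mm high (z 45 to 71 mm); the bar points from the axis to the pointer.
- pointer (a point): Outer end of the white pointer line on top of the knob's grip bar, 32 mm from the axis.
- index (a point): Middle of the green index mark on the pod's top, 46 mm from the knob's axis.
- dish: Bystander: closed petri dish, 90 mm diameter, 16 mm high, loose, beyond the pod. Origin under its centre.
- slide_box: Bystander: green slide box 90 x 36 x 30 mm, loose, on the scanner's left (+y) side. Origin under its centre.
- bottle: Bystander: amber bottle, 60 mm diameter, 120 mm high, loose, beyond the pod. Origin under its centre.
- beaker: Bystander: clear beaker, 72 mm diameter, 90 mm high, loose, on the near side of the pod. Origin under its centre.
- mouse: Bystander: black computer mouse 105 x 60 x 31 mm, loose, near the robot. Origin under its centre.
Not all that is in view belongs to the job. Of the things shaped like the carrier, the blue one is meant.

How it is judged:
By the outcome, as a careful person would: the job done as asked, in the order asked, and still so for the second after the job is handed in, with the robot touching nothing.
It also fails if it takes over 59 s, if anything falls off the work surface, if the arm or the gripper's body presses on something with over 40 N, if the wrist force passes 120 N, or if a joint passes its speed limit or range.

## Robot

A 7-joint arm with a two-finger parallel gripper is mounted at the origin on the work surface. World frame = base frame: x ahead of the robot, y to its left, z up, the work surface at z = 0. Lengths are in mm, angles in rad, forces in N, time in s.
With the tool pointing down it reaches from about 425 to 800 mm from the base axis. Payload 8.3 kg.
Tool frame: the origin (TCP) lies at the very end of the fingers, on their centre line; the grasp point (between the pads) lies 19 mm behind it; z points along the fingers, y is the line along which they close (so a half turn about z gives the same grasp; the last joint's range is limited). The gripper opens to 85 mm and grips with 20 to 120 N. Pads are 22 mm wide; open, the fingers measure 114 mm over their backs; the gripper's body (76 mm by 85 mm) begins 54 mm behind the grasp point. The pads swing forward as they close: fully open they stand 13 mm farther back than shut.
Start: joints at [-1.236, 0.383, 0.016, 1.37, -0.006, 1.388, -0.046], TCP at [242.067, 576.2, 231.279] pointing down, gripper open.
Joint ranges: [-2.95, 2.95], [-0.25, 2.06], [-1.52, 1.56], [0.18, 2.33], [-1.44, 4.58], [0.02, 2.06], [-3.01, 3.01]. Speed limits (rad/s): [2.39, 2.39, 3.01, 3.01, 3.14, 3.14, 3.14].

## Interface

Orientations are given as a rotation vector (axis times angle).
In Python, from station import sense, cams, order gives the robot as it stands.
- The arm moves only by the tool send_rows, never from a script. Its argument "targets" is a list of rows, each an object of numbers: "dx", "dy", "dz": the shift along the tool's x, y, z in mm; "spin": the turn about the tool's z in degrees; "jaw": the opening, from -1 (shut) to 1 (fully open). In form: [{"dx": .., "dy": .., "dz": .., "spin": .., "jaw": ..}, ...]. A call has 1 to 12 rows; each row shifts and turns the commanded pose from where the row before left it, along the tool's axes as they then stand; what a row does not reach is not made up. A row lasts 1/12 s, in which the tool goes at most 41.7 mm and 7.16 degrees, less where a joint would pass 70% of its speed; a pose out of reach is approached as far as the arm can. A call with a gripper value outside its range is refused whole. The fingers move at their own pace and stop on an object; "squeeze" is the grip in N (left out, the last holds). Time passes only in rows, so rows that do not move let the fingers close. It gives the time, the measured TCP pose, the force, the opening and the grip force at its end, in the units of the state.
- sense(): the state, without advancing time (a new reading comes with each control period).
- cams.capture(name): name is "scene" or "top"; returns the picture (400x640x3 uint8, red, green, blue); there is no depth.
- cams.camera_params(name): a dict with "camera_matrix" (3x3 intrinsics, pixels), "k1" (the pictures are not rectified: a ray, as slopes to the right and down, at radius r is drawn at 1 + k1 r^2 times it, then the intrinsics apply), "world_to_cam" (4x4, takes a point from world to camera coordinates). Camera axes: x right, y down, z forward; pixel columns grow to the right and rows downward; lengths in mm; the calibration is good to about 2 mm. A picture is of the moment at which its call begins. camera_params takes no time and is no camera call.
- order.hand_in(): hands the job in; it is judged then, once.
The state is a dict: "time": time; "qpos": joint angles; "dq": joint speeds; "tau": joint torques, N m; "position": TCP position; "tcp_rot": TCP orientation; "ft_force": force on the tool from outside, world axes, zero at the start; "torque": the same for the moment, N m; "gripper_width": finger opening in mm; "gripper_force": force on a finger pad.
Only numpy, scipy, OpenCV 4.12 (cv2) and the standard library are available. Lean on these libraries where they do the work, as an engineer would, in place of code of your own. Each camera call takes 0.05 s, during which the arm holds its last target. There are 200 camera calls.

## Working session

There is one attempt and no reset: what is moved stays moved. The work goes in short steps, Python scripts to look and compute and a tool call to move; the robot and the scene stay as the last step left them, time stands still between calls to the robot, and variables do not carry over. Pictures are saved under pics/ and viewed, at most 10 in all, crops included, and the job is handed in when it is done.

Besides the shell and the picture viewer there is one more tool, called as name([rows], argument=value, ...), one row to a line, values as JSON. send_rows: Moves the arm, as the interface text tells. Its arguments: {"type":"object","properties":{"targets":{"type":"array"},"squeeze":{"type":"number"}},"required":["targets"]}

```bash
mkdir -p pics; ls
python3 - <<'E'
from station import sense,cams
import cv2,numpy as np
for n in("scene","top"):
    im=cams.capture(n); cv2.imwrite(f"pics/{n}0.png",im[:,:,::-1]); p=cams.camera_params(n); print(n,{k:np.round(v,4).tolist() for k,v in p.items()})
s=sense(); print({k:np.round(v,3).tolist() for k,v in s.items()})
E
```

```text
pics
scene {'camera_matrix': [[519.075, 0.0, 318.1838], [0.0, 519.075, 195.8889], [0.0, 0.0, 1.0]], 'k1': -0.1243, 'world_to_cam': [[0.8198, 0.5726, 0.0108, -418.4027], [0.4056, -0.5672, -0.7168, -178.6803], [-0.4043, 0.592, -0.6972, 1607.352], [0.0, 0.0, 0.0, 1.0]]}
top {'camera_matrix': [[511.4757, 0.0, 323.5745], [0.0, 511.4757, 205.779], [0.0, 0.0, 1.0]], 'k1': -0.0219, 'world_to_cam': [[-0.0016, -0.9998, -0.0197, -8.7411], [-0.9954, 0.0035, -0.0962, 515.1395], [0.0962, 0.0195, -0.9952, 1613.8181], [0.0, 0.0, 0.0, 1.0]]}
{'time': 0.1, 'qpos': [-1.236, 0.384, 0.016, 1.371, -0.006, 1.388, -0.047], 'dq': [0.001, -0.002, 0.0, -0.003, 0.002, -0.001, -0.001], 'tau': [0.003, -62.913, 0.848, -37.275, 0.017, 0.01, 0.0], 'position': [241.914, 575.791, 230.361], 'tcp_rot': [-0.621, -3.079, 0.003], 'ft_force': [-0.134, -0.106, -0.286], 'torque': [-0.02, -0.023, -0.015], 'gripper_force': 0.0, 'gripper_width': 85.272}
```

View pics/scene0.png

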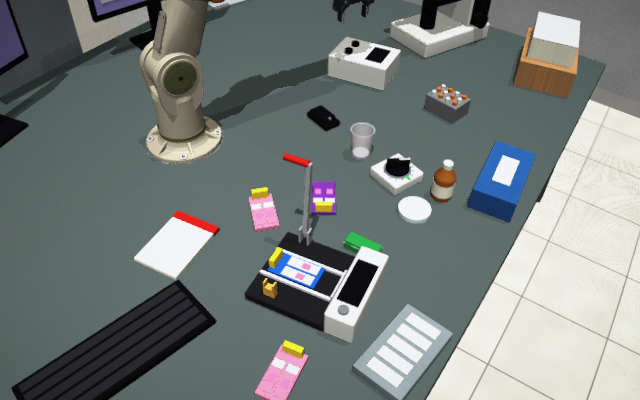

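View pics/top0.png

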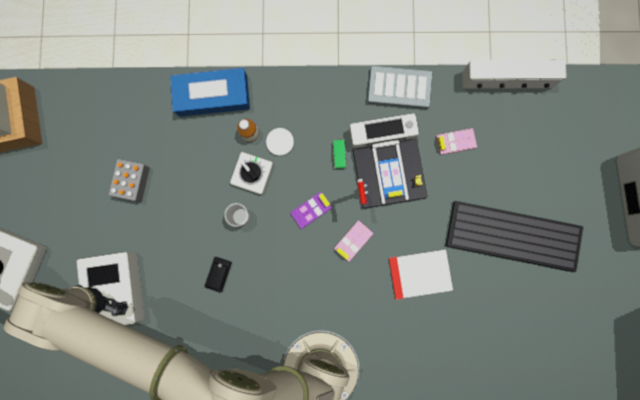

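Candidates for the blue carrier in the top picture: blue at (390,178) in the scanner's channel, purple (311,209), pink (353,240), pink (457,140) and the blue box (210,90). By the description I choose the one in the channel at (390,178). The red peg is at top (362,192), the pod at (252,172), and the mouse at (218,274). Next is a close crop of both views.

```bash
cat > h.py <<'E'
import numpy as np,cv2
from station import sense,cams
P={n:cams.camera_params(n) for n in("scene","top")}
def proj(n,X):
    p=P[n];X=np.atleast_2d(np.asarray(X,float));M=np.array(p["world_to_cam"])
    c=X@M[:3,:3].T+M[:3,3]
    return cv2.projectPoints(c,np.zeros(3),np.zeros(3),np.array(p["camera_matrix"]),np.array([p["k1"],0,0,0.]))[0][:,0]
def back(n,uv,z):
    p=P[n];M=np.array(p["world_to_cam"])
    r=cv2.undistortPoints(np.array(uv,float).reshape(-1,1,2),np.array(p["camera_matrix"]),np.array([p["k1"],0,0,0.]))[:,0]
    d=np.c_[r,np.ones(len(r))]@M[:3,:3]; o=-M[:3,:3].T@M[:3,3]
    return o+d*((np.asarray(z)-o[2])/d[:,2])[:,None]
def crop(im,x0,y0,w,h,s):
    c=cv2.resize(im[y0:y0+h,x0:x0+w],None,fx=s,fy=s,interpolation=cv2.INTER_CUBIC)[:,:,::-1].copy()
    for i in range(0,w,10):
        cv2.line(c,(i*s,0),(i*s,6 if i%50 else 14),(0,255,0),1)
        if i%20==0: cv2.putText(c,str(x0+i),(i*s,22),0,.35,(0,255,255),1)
    for i in range(0,h,10):
        cv2.line(c,(0,i*s),(6,i*s),(0,255,0),1)
        if i%20==0: cv2.putText(c,str(y0+i),(8,i*s+4),0,.35,(0,255,255),1)
    return c
E
python3 - <<'E'
from h import *
a=cv2.imread("pics/top0.png")[:,:,::-1];b=cv2.imread("pics/scene0.png")[:,:,::-1]
cv2.imwrite("pics/c1.png",crop(a,330,105,110,110,5))
cv2.imwrite("pics/c2.png",crop(b,240,150,155,190,3))
t=crop(a,225,110,80,80,5);u=crop(b,365,140,80,80,5)
cv2.imwrite("pics/c3.png",np.hstack([t,u]))
E
```

```text
(no output)
```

View pics/c1.png

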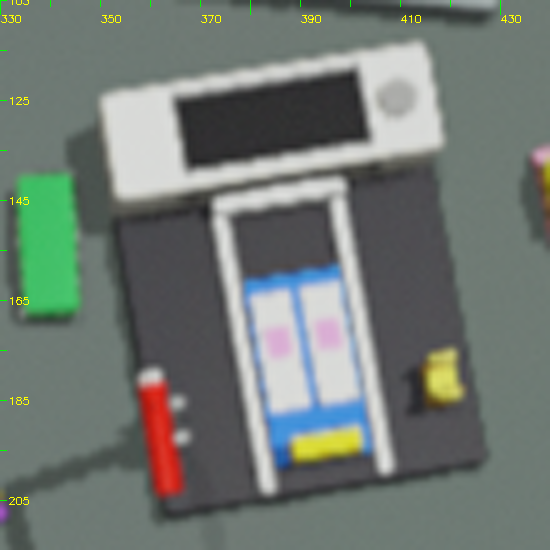

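View pics/c2.png

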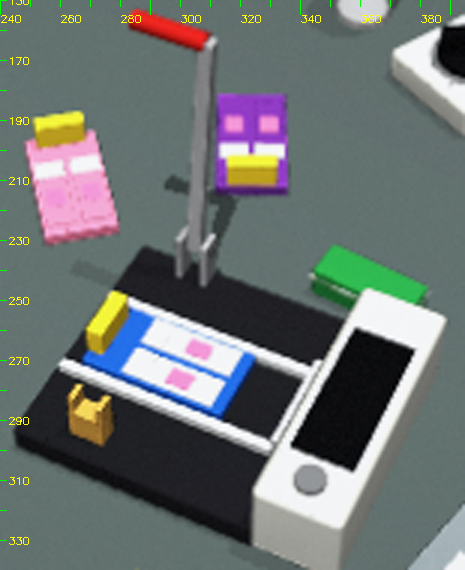

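View pics/c3.png

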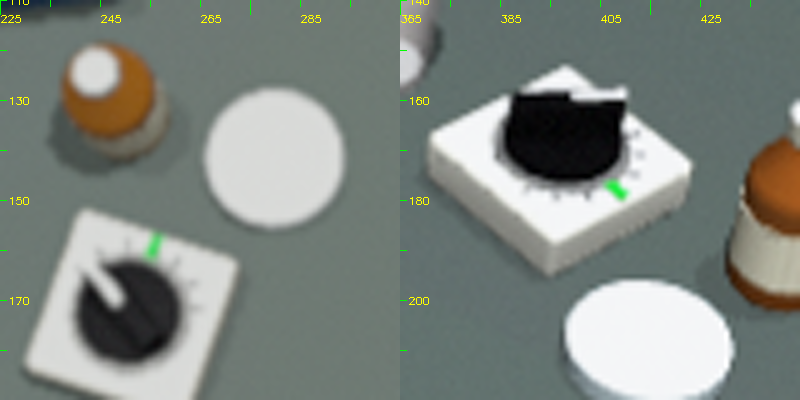

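The crops show the blue carrier in the channel, with its rib at top (395,193), the latch upright with its red peg, and the catch at (418,180). On the pod, the green index is at top (255.5,159) and the pointer is about 60° to its left. Next I fit the poses from corners in both views.

```bash
cat > fit.py <<'E'
from h import *
from scipy.optimize import least_squares
def px(pts,x0,y0,s): return np.array([[x0+(a+.5)/s-.5,y0+(b+.5)/s-.5] for a,b in pts])
def S(p,X): c,s=np.cos(p[2]),np.sin(p[2]); X=np.atleast_2d(X).astype(float); return np.c_[p[0]+c*X[:,0]-s*X[:,1],p[1]+s*X[:,0]+c*X[:,1],X[:,2]]
def scan_model(q):
    w=q[3];xc=q[4]
    st=[[167,w,75],[167,-w,75],[-100,105,25],[-100,-105,25],[xc+60,32,37],[xc+60,-32,37],[xc-53,0,63]]
    ss=[[97,w,75],[167,w,75],[167,-w,75],[97,-w,75],[-100,105,25],[-100,-105,25]]
    return np.array(st),np.array(ss)
UT=px([(101,93),(424,42),(158,519),(487,460),(244,283),(340,265),(326,444)],330,105,5)
US=px([(370,290),(445,320),(343,527),(255,492),(147,247),(17,432)],240,150,3)
def res(q):
    a,b=scan_model(q); return np.r_[proj("top",S(q,a))-UT,proj("scene",S(q,b))-US].ravel()
g=back("top",[[390,170]],25)[0]
r=least_squares(res,[g[0],g[1],0.15,105,-20],loss="soft_l1")
np.set_printoptions(precision=3,suppress=True)
print("scanner x y yaw w carrier_x",r.x); print(res(r.x).reshape(-1,2))
q=r.x; np.save("q.npy",q)
for n,X in dict(rib=[q[4]-53,0,63],hinge=[-45,95,58],shutgrip=[-87,-105,58],catch=[-45,-80,52]).items(): print(n,S(q,X)[0])
# latch angle from peg tips
tip_t=px([(151,375),(172,495)],330,105,5);tip_s=px([(210,42),(132,17)],240,150,3)
def lat(a):
    Y=95-200*np.cos(a[0]);Z=58+200*np.sin(a[0]); X=S(q,[[-51,Y,Z],[-107,Y,Z]]);return np.r_[proj("top",X)-tip_t,proj("scene",X)-tip_s].ravel()
l=least_squares(lat,[1.5]);print("latch",l.x,lat(l.x).reshape(-1,2))
a=l.x[0];print("grip",S(q,[-87,95-200*np.cos(a),58+200*np.sin(a)])[0])
# pod
PT=px([(83,208),(238,262),(25,365),(153,246)],225,110,5);PS=px([(165,66),(292,163),(150,250),(28,140),(216,190)],365,140,5)
def pr(p):
    L=[55,55,34],[55,-55,34],[-55,55,34],[46,0,34]
    M=[-55,55-110,34],[55,-55,34],[55,55,34],[-55,55,34],[46,0,34]
    return np.r_[proj("top",S(p,L))-PT,proj("scene",S(p,M))-PS].ravel()
g=back("top",[[250,172]],34)[0]
for y0 in(0,):
    r=least_squares(pr,[g[0],g[1],y0]);print("pod",r.x,r.cost);print(pr(r.x).reshape(-1,2))
p=r.x;np.save("p.npy",p)
pt=back("top",px([(86,262),(122,303)],225,110,5),71);print("pointer",pt,"knob dir",np.arctan2(pt[0,1]-p[1],pt[0,0]-p[0]),"rel",np.arctan2(*(pt[0]-pt[1])[1::-1])-p[2])
E
python3 fit.py
```

```text
scanner x y yaw w carrier_x [ 627.74  -222.742    0.154  102.302  -25.257]
[[ 0.594 -1.734]
 [ 0.055 -1.623]
 [ 1.205 -2.059]
 [ 0.24  -0.488]
 [-0.086 -0.154]
 [ 0.458  0.334]
 [ 0.306 -0.276]
 [-1.155 -0.918]
 [ 1.991 -0.521]
 [ 0.576  0.064]
 [-0.947 -1.169]
 [-0.168 -1.263]
 [-0.933 -1.362]]
rib [ 550.405 -234.719   63.   ]
hinge [ 568.73  -135.749   58.   ]
shutgrip [ 557.836 -339.82    58.   ]
catch [ 595.514 -308.687   52.   ]
latch [1.681] [[ 0.139  1.945]
 [-0.764 -2.102]
 [-1.937 -0.085]
 [ 1.59   0.838]]
grip [ 523.867 -120.502  256.794]
pod [626.383 215.51    0.09 ] 1917.66199158419
[[ -6.085   4.963]
 [ -3.234  -9.063]
 [  8.055   7.21 ]
 [ -2.955  -1.514]
 [-27.75   22.404]
 [-16.691  16.782]
 [ 26.585 -23.468]
 [ 15.919 -14.072]
 [  3.154  -1.431]]
pointer [[650.145 246.531  71.   ]
 [623.879 223.412  71.   ]] knob dir 0.9171325738547325 rel 0.6317134445004404
```

```bash
python3 - <<'E'
s=open("fit.py").read()
s=s.replace("M=[-55,55-110,34],[55,-55,34],[55,55,34],[-55,55,34],[46,0,34]","M=[-55,55,34],[55,55,34],[55,-55,34],[-55,-55,34],[46,0,34]")
s=s.replace("st=[[167,w,75],[167,-w,75],[-100,105,25],[-100,-105,25]","st=[[167,w,75],[167,-w,75],[-100,105,0],[-100,-105,12]")
s=s.replace("return np.r_[proj(\"top\",S(q,a))-UT,proj(\"scene\",S(q,b))-US].ravel()","return np.r_[proj('top',S(q,a))+q[5:7]-UT,proj('scene',S(q,b))+q[7:9]-US,[q[5:7]],[q[7:9]]].ravel()")
s=s.replace("0.15,105,-20]","0.15,105,-20,0,0,0,0]").replace("for y0 in(0,)","for y0 in(-.36,)")
s+='''
a=cv2.imread("pics/top0.png");b=cv2.imread("pics/scene0.png")
w=q[3];xc=q[4];R=lambda x0,x1,y,z:[[x0,-y,z],[x1,-y,z],[x1,y,z],[x0,y,z]]
def wire(n,im,x0,y0,W,H,s):
    c=crop(im[:,:,::-1],x0,y0,W,H,s);o=q[5:7] if n=="top" else q[7:9]
    for L in(R(97,167,w,75),R(-100,100,105,25),R(-100,85,34,33),R(xc-60,xc+60,32,37),R(xc-60,xc-46,22,63),[[-53,-72,68],[-53,-88,68],[-37,-88,68],[-37,-72,68]]):
        u=(proj(n,S(q,L))+o-[x0,y0]+.5)*s-.5
        cv2.polylines(c,[np.round(u).astype(int)],True,(255,0,255),1)
    return c
A=wire("top",a,340,105,96,110,4);B=wire("scene",b,243,228,150,112,4)
o=np.zeros((590,800,3),np.uint8);o[:440,:384]=A;B=B[:, :600];B=cv2.resize(B,(416,311));o[:311,384:]=B;cv2.imwrite("pics/ov.png",o)
'''
open("fit.py","w").write(s)
E
python3 fit.py
```

```text
scanner x y yaw w carrier_x [ 627.059 -222.778    0.159  102.408  -22.135   -0.109    0.789    0.413
    0.972]
[[ 0.236 -0.536]
 [-0.287 -0.74 ]
 [ 0.853 -0.198]
 [-0.465  0.795]
 [-0.391 -0.048]
 [ 0.134  0.345]
 [ 0.16  -0.268]
 [-1.101 -0.308]
 [ 2.074 -0.026]
 [ 1.058  0.708]
 [-0.522 -0.389]
 [-0.251 -0.338]
 [-0.679 -0.282]
 [-0.109  0.789]
 [ 0.413  0.972]]
rib [ 552.866 -234.639   63.   ]
hinge [ 567.626 -136.073   58.   ]
shutgrip [ 557.725 -340.196   58.   ]
catch [ 595.252 -308.879   52.   ]
latch [1.684] [[ 0.054  2.417]
 [-0.752 -1.643]
 [-2.355 -0.346]
 [ 1.133  0.657]]
grip [ 522.592 -120.433  256.724]
pod [624.611 221.513  -0.321] 5.8353411135469475
[[-0.173 -0.549]
 [ 0.942 -0.924]
 [ 0.192  0.097]
 [ 0.944 -0.332]
 [-0.313 -0.847]
 [ 0.861 -0.05 ]
 [ 0.675 -1.729]
 [-1.28  -1.273]
 [-0.21   0.494]]
pointer [[650.145 246.531  71.   ]
 [623.879 223.412  71.   ]] knob dir 0.7751963368545003 rel 1.0432569805422691
```

View pics/ov.png

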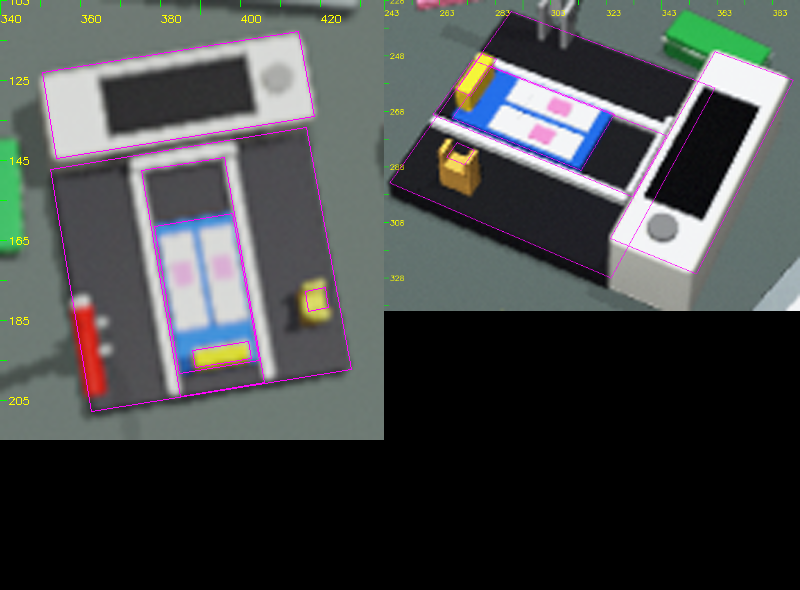

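The pose fits to about 2 mm in both views: the carrier is about 47 mm short of home, the latch is at about 1.68 and the knob at about 0.1–0.15. The first move aligns the tool with S (tool x = −S x, tool y = S y), rises to clear the latch and closes the fingers for pushing.

send_rows([
  {"dx": 0, "dy": 0, "dz": -16, "spin": -6.4, "jaw": -1},
  {"dx": 0, "dy": 0, "dz": -16, "spin": -6.4, "jaw": -1},
  {"dx": 0, "dy": 0, "dz": -16, "spin": -6.4, "jaw": -1},
  {"dx": 0, "dy": 0, "dz": -16, "spin": -6.4, "jaw": -1},
  {"dx": 0, "dy": 0, "dz": -16, "spin": -6.4, "jaw": -1},
  {"dx": -19, "dy": -31, "dz": 0, "spin": 0, "jaw": -1},
  {"dx": -19, "dy": -31, "dz": 0, "spin": 0, "jaw": -1},
  {"dx": -19, "dy": -31, "dz": 0, "spin": 0, "jaw": -1},
  {"dx": -19, "dy": -31, "dz": 0, "spin": 0, "jaw": -1},
  {"dx": -19, "dy": -31, "dz": 0, "spin": 0, "jaw": -1},
  {"dx": -19, "dy": -31, "dz": 0, "spin": 0, "jaw": -1},
  {"dx": -19, "dy": -31, "dz": 0, "spin": 0, "jaw": -1},
])

```text
time: 1.1
position: [408.9, 381.6, 310.9]
tcp_rot: [0.252, -3.131, 0.001]
ft_force: [0.7, -0.2, 0.3]
gripper_width: 0.3
gripper_force: 0.0
```

```bash
cat > st.py <<'E'
from h import *
from scipy.spatial.transform import Rotation as Ro
q=np.load("q.npy");s=sense();R=Ro.from_rotvec(s["tcp_rot"]).as_matrix();d=np.array(s["position"])-[q[0],q[1],0];c,k=np.cos(q[2]),np.sin(q[2])
f=np.array(s["ft_force"])
print("t",round(s["time"],2),"S",np.round([c*d[0]+k*d[1],-k*d[0]+c*d[1],d[2]],1),"world",np.round(s["position"],1),"tooly deg",np.round(np.degrees(np.arctan2(R[1,1],R[0,1])),2),"want",np.round(90+np.degrees(q[2]),2),"zax",np.round(R[:,2],3),"F_S",np.round([c*f[0]+k*f[1],-k*f[0]+c*f[1],f[2]],1),"w",round(s["gripper_width"],1),"gf",round(s["gripper_force"],1),"q",np.round(s["qpos"],2))
E
python3 st.py
```

```text
t 1.1 S [-120.1  631.2  310.9] world [408.9 381.6 310.9] tooly deg 99.21 want 99.08 zax [-0.001 -0.    -1.   ] F_S [ 0.7 -0.3  0.3] w 0.3 gf 0.0 q [-0.86  0.22  0.06  1.41 -0.01  1.51  0.93]
```

send_rows([
  {"dx": -1, "dy": -38, "dz": 0, "spin": 0, "jaw": -1},
  {"dx": -1, "dy": -38, "dz": 0, "spin": 0, "jaw": -1},
  {"dx": -1, "dy": -38, "dz": 0, "spin": 0, "jaw": -1},
  {"dx": -1, "dy": -38, "dz": 0, "spin": 0, "jaw": -1},
  {"dx": -1, "dy": -38, "dz": 0, "spin": 0, "jaw": -1},
  {"dx": -1, "dy": -38, "dz": 0, "spin": 0, "jaw": -1},
  {"dx": -1, "dy": -38, "dz": 0, "spin": 0, "jaw": -1},
  {"dx": -1, "dy": -38, "dz": 0, "spin": 0, "jaw": -1},
  {"dx": -1, "dy": -38, "dz": 0, "spin": 0, "jaw": -1},
  {"dx": -1, "dy": -38, "dz": 0, "spin": 0, "jaw": -1},
  {"dx": -1, "dy": -38, "dz": 0, "spin": 0, "jaw": -1},
  {"dx": -1, "dy": -38, "dz": 0, "spin": 0, "jaw": -1},
])

```text
time: 2.1
position: [492.6, -66.8, 311.2]
tcp_rot: [0.252, -3.131, -0.0]
ft_force: [0.8, -0.1, -0.1]
gripper_width: 0.3
gripper_force: 0.0
```

send_rows([
  {"dx": -1, "dy": -38, "dz": 0, "spin": 0, "jaw": -1},
  {"dx": -1, "dy": -38, "dz": 0, "spin": 0, "jaw": -1},
  {"dx": -1, "dy": -38, "dz": 0, "spin": 0, "jaw": -1},
  {"dx": 0, "dy": -38, "dz": 0, "spin": 0, "jaw": -1},
  {"dx": 0, "dy": -32, "dz": 0, "spin": 0, "jaw": -1},
  {"dx": 0, "dy": 0, "dz": 40, "spin": 0, "jaw": -1},
  {"dx": 0, "dy": 0, "dz": 40, "spin": 0, "jaw": -1},
  {"dx": 0, "dy": 0, "dz": 40, "spin": 0, "jaw": -1},
  {"dx": 0, "dy": 0, "dz": 40, "spin": 0, "jaw": -1},
  {"dx": 0, "dy": 0, "dz": 40, "spin": 0, "jaw": -1},
  {"dx": 0, "dy": 0, "dz": 0, "spin": 0, "jaw": -1},
])

```text
time: 3.02
position: [520.4, -243.3, 103.1]
tcp_rot: [0.252, -3.119, -0.008]
ft_force: [-1.0, 1.5, -1.2]
gripper_width: -0.1
gripper_force: 0.0
```

```bash
python3 st.py
python3 - <<'E'
from h import *
a=cams.capture("top");b=cams.capture("scene")
o=np.zeros((600,800,3),np.uint8);o[:,:400]=crop(b,210,100,200,300,2)[:600,:400] ;o[:,400:]=crop(a,310,100,133,200,3)[:600,:399].copy().repeat(1,1) if 0 else cv2.resize(crop(a,310,100,133,200,3),(400,600))
cv2.imwrite("pics/p1.png",o)
E
```

```text
t 3.02 S [-108.5   -3.4  103.1] world [ 520.4 -243.3  103.1] tooly deg 99.23 want 99.08 zax [-0.013  0.004 -1.   ] F_S [-0.7  1.7 -1.2] w -0.1 gf 0.0 q [-0.06  0.42  0.57  1.69 -0.24  1.12  2.31]
```

View pics/p1.png

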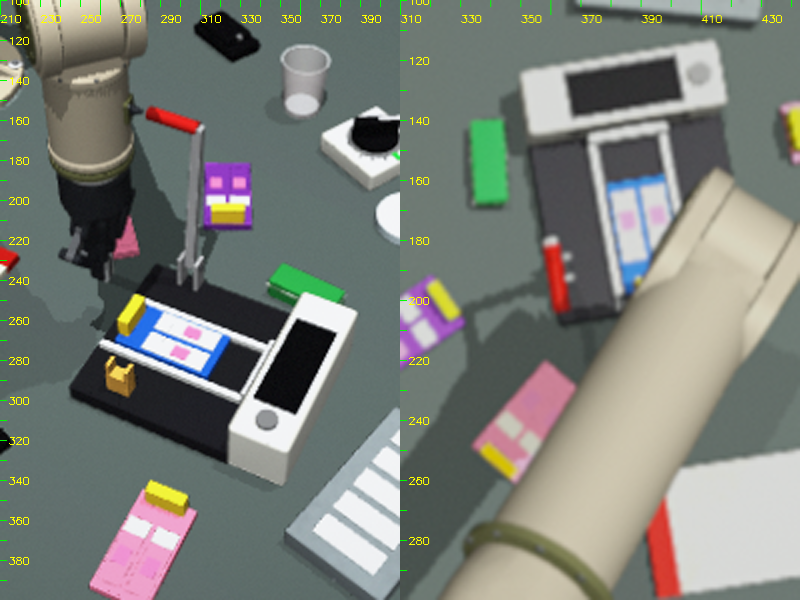

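The picture shows the gripper behind the rib (scene crop (125,300)), with the arm well clear of the latch peg (175,115). I lower it and push slowly.

send_rows([
  {"dx": 0, "dy": 0, "dz": 30, "spin": 0, "jaw": -1},
  {"dx": 0, "dy": 0, "dz": 28, "spin": 0, "jaw": -1},
  {"dx": 0, "dy": 0, "dz": 0, "spin": 0, "jaw": -1},
  {"dx": -8, "dy": 0, "dz": 0, "spin": 0, "jaw": -1},
  {"dx": -5, "dy": 0, "dz": 0, "spin": 0, "jaw": -1},
  {"dx": -5, "dy": 0, "dz": 0, "spin": 0, "jaw": -1},
  {"dx": -5, "dy": 0, "dz": 0, "spin": 0, "jaw": -1},
  {"dx": -5, "dy": 0, "dz": 0, "spin": 0, "jaw": -1},
  {"dx": 0, "dy": 0, "dz": 0, "spin": 0, "jaw": -1},
])

```text
time: 3.87
position: [554.7, -241.2, 54.2]
tcp_rot: [-0.254, 3.13, -0.001]
ft_force: [-0.5, 0.8, -0.3]
gripper_width: 0.1
gripper_force: 0.0
```

```bash
python3 st.py
```

```text
t 3.87 S [-74.3  -6.8  54.2] world [ 554.7 -241.2   54.2] tooly deg 99.28 want 99.08 zax [ 0.002 -0.    -1.   ] F_S [-0.4  0.8 -0.3] w 0.1 gf 0.0 q [-0.04  0.53  0.53  1.66 -0.3   1.03  2.32]
```

send_rows([
  {"dx": 2, "dy": 0, "dz": 7, "spin": 0, "jaw": -1},
  {"dx": -2, "dy": 0, "dz": 0, "spin": 0, "jaw": -1},
  {"dx": -5, "dy": 0, "dz": 0, "spin": 0, "jaw": -1},
  {"dx": -5, "dy": 0, "dz": 0, "spin": 0, "jaw": -1},
  {"dx": -5, "dy": 0, "dz": 0, "spin": 0, "jaw": -1},
  {"dx": -4, "dy": 0, "dz": 0, "spin": 0, "jaw": -1},
  {"dx": -3, "dy": 0, "dz": 0, "spin": 0, "jaw": -1},
  {"dx": 0, "dy": 0, "dz": 0, "spin": 0, "jaw": -1},
])

```text
time: 4.53
position: [575.6, -237.7, 46.3]
tcp_rot: [-0.254, 3.131, -0.0]
ft_force: [-0.3, -0.5, -0.2]
gripper_width: -0.1
gripper_force: 0.0
```

```bash
python3 st.py
```

```text
t 4.53 S [-53.2  -6.6  46.3] world [ 575.6 -237.7   46.3] tooly deg 99.26 want 99.08 zax [ 0. -0. -1.] F_S [-0.4 -0.4 -0.2] w -0.1 gf 0.0 q [-0.04  0.57  0.52  1.61 -0.32  1.04  2.31]
```

Now 1.5 mm steps, watching the force.

send_rows([
  {"dx": -1.5, "dy": 0, "dz": 0, "spin": 0, "jaw": -1},
  {"dx": -1.5, "dy": 0, "dz": 0, "spin": 0, "jaw": -1},
  {"dx": -1.5, "dy": 0, "dz": 0, "spin": 0, "jaw": -1},
  {"dx": 0, "dy": 0, "dz": 0, "spin": 0, "jaw": -1},
])

```text
time: 4.87
position: [579.3, -237.4, 46.3]
tcp_rot: [-0.252, 3.131, -0.0]
ft_force: [-0.4, 0.1, -0.1]
gripper_width: 0.1
gripper_force: 0.2
```

send_rows([
  {"dx": -1.5, "dy": 0, "dz": 0, "spin": 0, "jaw": -1},
  {"dx": 0, "dy": 0, "dz": 0, "spin": 0, "jaw": -1},
])

```text
time: 5.03
position: [580.8, -237.1, 46.3]
tcp_rot: [-0.252, 3.131, -0.0]
ft_force: [-0.2, -0.1, 0.1]
gripper_width: -0.3
gripper_force: 0.4
```

send_rows([
  {"dx": -1.5, "dy": 0, "dz": 0, "spin": 0, "jaw": -1},
  {"dx": 0, "dy": 0, "dz": 0, "spin": 0, "jaw": -1},
])

```text
time: 5.2
position: [581.2, -237.1, 46.2]
tcp_rot: [0.251, -3.13, -0.001]
ft_force: [-4.0, -0.1, 3.4]
gripper_width: 0.1
gripper_force: 2.4
```

```bash
python3 st.py
```

```text
t 5.2 S [-47.6  -6.9  46.2] world [ 581.2 -237.1   46.2] tooly deg 99.18 want 99.08 zax [-0.002  0.    -1.   ] F_S [-4.   0.5  3.4] w 0.1 gf 2.4 q [-0.04  0.58  0.52  1.6  -0.32  1.05  2.3 ]
```

send_rows([
  {"dx": -1, "dy": 0, "dz": 0, "spin": 0, "jaw": -1},
  {"dx": 0, "dy": 0, "dz": 0, "spin": 0, "jaw": -1},
])

```text
time: 5.37
position: [581.2, -237.1, 46.2]
tcp_rot: [0.25, -3.128, -0.001]
ft_force: [-9.0, 0.5, 5.3]
gripper_width: 0.0
gripper_force: 4.2
```

send_rows([
  {"dx": -1, "dy": 0, "dz": 0, "spin": 0, "jaw": -1},
  {"dx": 0, "dy": 0, "dz": 0, "spin": 0, "jaw": -1},
])

```text
time: 5.53
position: [581.2, -237.2, 46.1]
tcp_rot: [0.249, -3.127, -0.002]
ft_force: [-12.7, 0.9, 8.2]
gripper_width: 0.1
gripper_force: 6.0
```

```bash
python3 st.py
```

```text
t 5.53 S [-47.5  -7.   46.1] world [ 581.2 -237.2   46.1] tooly deg 99.12 want 99.08 zax [-0.005  0.001 -1.   ] F_S [-12.4   2.9   8.2] w 0.1 gf 6.0 q [-0.04  0.59  0.52  1.59 -0.32  1.05  2.3 ]
```

The carrier is firmly home: it stops under 12 N with the rib's rear face at about −36. I back off, rise, and go above the peg.

send_rows([
  {"dx": 15, "dy": 0, "dz": 0, "spin": 0, "jaw": -1},
  {"dx": 15, "dy": 0, "dz": 0, "spin": 0, "jaw": -1},
  {"dx": 13, "dy": 0, "dz": -10, "spin": 0, "jaw": -1},
  {"dx": 0, "dy": 0, "dz": -36, "spin": 0, "jaw": -1},
  {"dx": 0, "dy": 0, "dz": -36, "spin": 0, "jaw": -1},
  {"dx": 0, "dy": 0, "dz": -36, "spin": 0, "jaw": -1},
  {"dx": 0, "dy": 0, "dz": -36, "spin": 0, "jaw": -1},
  {"dx": 0, "dy": 0, "dz": -36, "spin": 0, "jaw": -1},
  {"dx": 0, "dy": 0, "dz": -36, "spin": 0, "jaw": -1},
  {"dx": 0, "dy": 0, "dz": -30, "spin": 0, "jaw": -1},
  {"dx": 0, "dy": 0, "dz": 0, "spin": 0, "jaw": -1},
])

```text
time: 6.45
position: [543.8, -244.7, 309.8]
tcp_rot: [-0.252, 3.121, -0.007]
ft_force: [-0.0, -1.7, 0.7]
gripper_width: 0.0
gripper_force: 0.0
```

```bash
python3 st.py
python3 - <<'E'
from h import *
a=cams.capture("top");b=cams.capture("scene")
o=np.zeros((600,800,3),np.uint8);o[:400,:400]=crop(b,250,140,80,80,5);o[:,400:]=crop(a,342,135,80,120,5)
cv2.imwrite("pics/p2.png",o)
E
```

```text
t 6.45 S [-85.7  -8.5 309.8] world [ 543.8 -244.7  309.8] tooly deg 99.22 want 99.08 zax [ 0.011 -0.003 -1.   ] F_S [-0.3 -1.7  0.7] w 0.0 gf 0.0 q [-0.08  0.32  0.61  1.34 -0.18  1.52  2.24]
```

View pics/p2.png

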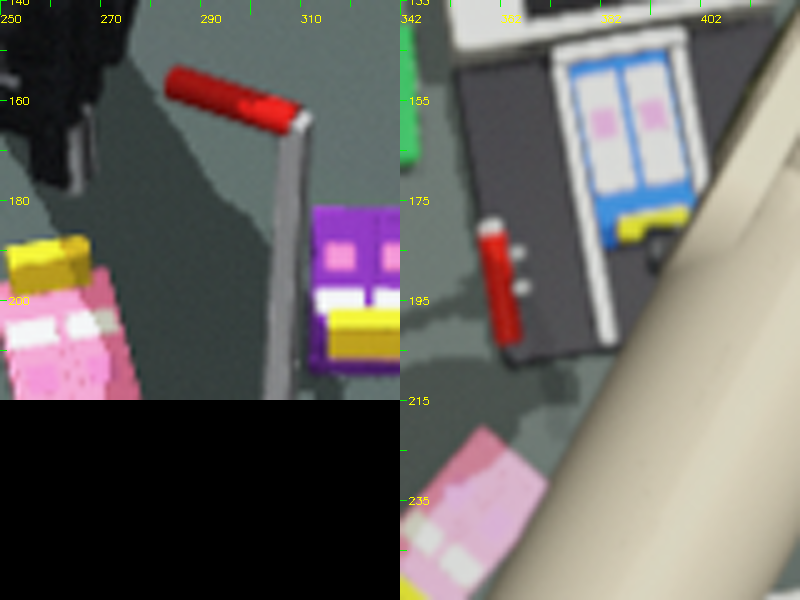

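The carrier sits against the stop (top crop (630,60)). The peg is untouched, at scene local (176,80)–(293,118) and top local (91,236)–(109,341). I triangulate its angle.

Run:
```python
from h import *
from scipy.optimize import least_squares
q=np.load("q.npy")
px=lambda pts,x0,y0,s: np.array([[x0+(a+.5)/s-.5,y0+(b+.5)/s-.5] for a,b in pts])
ts=px([(293,118),(176,80)],250,140,5);tt=px([(91,236),(109,341)],342,135,5)
def S(X): c,s=np.cos(q[2]),np.sin(q[2]);X=np.array(X);return np.c_[q[0]+c*X[:,0]-s*X[:,1],q[1]+s*X[:,0]+c*X[:,1],X[:,2]]
def f(v,o=1):
    X=S([[v[0]-51,v[1],v[2]],[v[0]-107,v[1],v[2]]]);return np.r_[proj("top",X)+o*q[5:7]-tt,proj("scene",X)+o*q[7:9]-ts].ravel()
for o in(0,1):
    r=least_squares(f,[0,117,257],args=(o,));v=r.x;print(o,v,"radius",np.hypot(v[1]-95,v[2]-58),"ang",np.arctan2(v[2]-58,95-v[1]),f(v,o).round(1))
```

```text
0 [5.19271581e-02 1.18089242e+02 2.57031786e+02] radius 200.36657646773943 ang 1.6862878954754708 [-0.1  0.2 -0.3 -0.8 -0.8 -0.1  0.1  0.2]
1 [  0.58957962 117.05285698 260.91837137] radius 204.11318903667012 ang 1.6790499304688298 [ 0.2  0.6 -0.  -0.5 -0.3 -0.2  0.5  0.1]
```

send_rows([
  {"dx": 0, "dy": 32, "dz": 0, "spin": 0, "jaw": 0.4},
  {"dx": 0, "dy": 32, "dz": 0, "spin": 0, "jaw": 0.4},
  {"dx": 0, "dy": 32, "dz": 0, "spin": 0, "jaw": 0.4},
  {"dx": 0, "dy": 29, "dz": 0, "spin": 0, "jaw": 0.4},
  {"dx": 0, "dy": 0, "dz": 0, "spin": 0, "jaw": 0.4},
  {"dx": 0, "dy": 0, "dz": 0, "spin": 0, "jaw": 0.4},
])

```text
time: 7.05
position: [521.4, -117.4, 300.9]
tcp_rot: [0.259, -3.129, -0.002]
ft_force: [1.4, -0.6, 1.5]
gripper_width: 59.6
gripper_force: 0.0
```

```bash
python3 st.py
```

```text
t 7.05 S [-87.7 120.7 300.9] world [ 521.4 -117.4  300.9] tooly deg 99.48 want 99.08 zax [-0.002  0.001 -1.   ] F_S [ 1.3 -0.8  1.5] w 59.6 gf 0.0 q [-0.31  0.17  0.55  1.52 -0.09  1.48  1.98]
```

send_rows([
  {"dx": 0, "dy": -2, "dz": 20, "spin": 0, "jaw": 0.4},
  {"dx": 0, "dy": 0, "dz": 22, "spin": 0, "jaw": 0.4},
  {"dx": 0, "dy": 0, "dz": 20, "spin": 0, "jaw": 0.4},
  {"dx": 0, "dy": 0, "dz": 0, "spin": 0, "jaw": 0.4},
  {"dx": 0, "dy": 0, "dz": 0, "spin": 0, "jaw": -1},
  {"dx": 0, "dy": 0, "dz": 0, "spin": 0, "jaw": -1},
  {"dx": 0, "dy": 0, "dz": 0, "spin": 0, "jaw": -1},
  {"dx": 0, "dy": 0, "dz": 0, "spin": 0, "jaw": -1},
  {"dx": 0, "dy": 0, "dz": 0, "spin": 0, "jaw": -1},
  {"dx": 0, "dy": 0, "dz": 0, "spin": 0, "jaw": -1},
], squeeze=25)

```text
time: 7.88
position: [522.6, -122.4, 241.6]
tcp_rot: [-0.252, 3.129, -0.001]
ft_force: [-0.8, -0.3, 6.3]
gripper_width: 14.8
gripper_force: 24.6
```

```bash
python3 st.py
```

```text
t 7.88 S [-87.3 115.6 241.6] world [ 522.6 -122.4  241.6] tooly deg 99.2 want 99.08 zax [ 0.002 -0.    -1.   ] F_S [-0.8 -0.1  6.3] w 14.8 gf 24.6 q [-0.3   0.2   0.55  1.62 -0.1   1.35  2.  ]
```

```bash
python3 -c "
import numpy as np
a=np.linspace(1.686,0.05,19);y=95-200*np.cos(a);z=58+200*np.sin(a)
print([(round(i,1),round(-j,1)) for i,j in zip(np.diff(y),np.diff(z))])"
```

```text
[(np.float64(-18.1), np.float64(-1.3)), (np.float64(-18.2), np.float64(0.4)), (np.float64(-18.1), np.float64(2.0)), (np.float64(-17.8), np.float64(3.7)), (np.float64(-17.4), np.float64(5.3)), (np.float64(-16.8), np.float64(6.8)), (np.float64(-16.2), np.float64(8.3)), (np.float64(-15.3), np.float64(9.8)), (np.float64(-14.4), np.float64(11.1)), (np.float64(-13.3), np.float64(12.4)), (np.float64(-12.1), np.float64(13.5)), (np.float64(-10.9), np.float64(14.6)), (np.float64(-9.5), np.float64(15.5)), (np.float64(-8.1), np.float64(16.3)), (np.float64(-6.5), np.float64(17.0)), (np.float64(-5.0), np.float64(17.5)), (np.float64(-3.4), np.float64(17.9)), (np.float64(-1.7), np.float64(18.1))]
```

send_rows([
  {"dx": 0, "dy": -18.1, "dz": -1.3, "spin": 0, "jaw": -1},
  {"dx": 0, "dy": -18.2, "dz": 0.4, "spin": 0, "jaw": -1},
  {"dx": 0, "dy": -18.1, "dz": 2.0, "spin": 0, "jaw": -1},
  {"dx": 0, "dy": -17.8, "dz": 3.7, "spin": 0, "jaw": -1},
  {"dx": 0, "dy": -17.4, "dz": 5.3, "spin": 0, "jaw": -1},
  {"dx": 0, "dy": -16.8, "dz": 6.8, "spin": 0, "jaw": -1},
  {"dx": 0, "dy": -16.2, "dz": 8.3, "spin": 0, "jaw": -1},
  {"dx": 0, "dy": -15.3, "dz": 9.8, "spin": 0, "jaw": -1},
  {"dx": 0, "dy": 0, "dz": 0, "spin": 0, "jaw": -1},
])

```text
time: 8.63
position: [544.8, -260.5, 204.3]
tcp_rot: [-0.249, 3.13, -0.002]
ft_force: [3.9, -1.1, 0.2]
gripper_width: 15.0
gripper_force: 24.8
```

```bash
python3 st.py
```

```text
t 8.63 S [-87.2 -24.3 204.3] world [ 544.8 -260.5  204.3] tooly deg 99.09 want 99.08 zax [ 0.001 -0.001 -1.   ] F_S [ 3.7 -1.7  0.2] w 15.0 gf 24.8 q [-0.06  0.39  0.6   1.5  -0.22  1.32  2.3 ]
```

send_rows([
  {"dx": 0, "dy": -14.4, "dz": 11.1, "spin": 0, "jaw": -1},
  {"dx": 0, "dy": -13.3, "dz": 12.4, "spin": 0, "jaw": -1},
  {"dx": 0, "dy": -12.1, "dz": 13.5, "spin": 0, "jaw": -1},
  {"dx": 0, "dy": -10.9, "dz": 14.6, "spin": 0, "jaw": -1},
  {"dx": 0, "dy": -9.5, "dz": 15.5, "spin": 0, "jaw": -1},
  {"dx": 0, "dy": -8.1, "dz": 16.3, "spin": 0, "jaw": -1},
  {"dx": 0, "dy": -6.5, "dz": 17.0, "spin": 0, "jaw": -1},
  {"dx": 0, "dy": 0, "dz": 0, "spin": 0, "jaw": -1},
])

```text
time: 9.3
position: [556.6, -332.5, 102.2]
tcp_rot: [0.252, -3.131, 0.001]
ft_force: [3.5, -1.6, -1.5]
gripper_width: 15.2
gripper_force: 24.6
```

```bash
python3 st.py
```

```text
t 9.3 S [-86.9 -97.2 102.2] world [ 556.6 -332.5  102.2] tooly deg 99.2 want 99.08 zax [-0.    -0.001 -1.   ] F_S [ 3.2 -2.1 -1.5] w 15.2 gf 24.6 q [ 0.09  0.57  0.57  1.49 -0.32  1.18  2.45]
```

send_rows([
  {"dx": 0, "dy": -5, "dz": 17.5, "spin": 0, "jaw": -1},
  {"dx": 0, "dy": -3.4, "dz": 17.9, "spin": 0, "jaw": -1},
  {"dx": 0, "dy": -1.2, "dz": 14, "spin": 0, "jaw": -1},
  {"dx": 0, "dy": 0, "dz": 4, "spin": 0, "jaw": -1},
  {"dx": 0, "dy": 0, "dz": 0, "spin": 0, "jaw": -1},
])

```text
time: 9.72
position: [557.8, -340.6, 50.3]
tcp_rot: [0.254, -3.131, -0.001]
ft_force: [2.2, 2.4, -1.0]
gripper_width: 15.1
gripper_force: 24.6
```

```bash
python3 st.py
```

```text
t 9.72 S [ -87.  -105.4   50.3] world [ 557.8 -340.6   50.3] tooly deg 99.26 want 99.08 zax [-0.001  0.001 -1.   ] F_S [ 2.6  2.  -1. ] w 15.1 gf 24.6 q [ 0.12  0.64  0.55  1.52 -0.36  1.09  2.48]
```

send_rows([
  {"dx": 0, "dy": 0, "dz": 2, "spin": 0, "jaw": -1},
  {"dx": 0, "dy": 0, "dz": 0, "spin": 0, "jaw": -1},
])

```text
time: 9.88
position: [557.8, -340.7, 49.7]
tcp_rot: [-0.253, 3.131, 0.001]
ft_force: [1.4, 2.9, -1.0]
gripper_width: 14.7
gripper_force: 24.7
```

send_rows([
  {"dx": 0, "dy": 0, "dz": 2, "spin": 0, "jaw": -1},
  {"dx": 0, "dy": 0, "dz": 0, "spin": 0, "jaw": -1},
])

```text
time: 10.05
position: [557.8, -340.7, 47.7]
tcp_rot: [-0.253, 3.131, 0.001]
ft_force: [0.6, 4.8, 1.2]
gripper_width: 14.6
gripper_force: 24.8
```

send_rows([
  {"dx": 0, "dy": 0, "dz": 2, "spin": 0, "jaw": -1},
  {"dx": 0, "dy": 0, "dz": 0, "spin": 0, "jaw": -1},
])

```text
time: 10.22
position: [557.8, -340.8, 46.6]
tcp_rot: [-0.253, 3.131, 0.002]
ft_force: [-1.3, 7.1, 6.6]
gripper_width: 14.8
gripper_force: 25.4
```

send_rows([
  {"dx": 0, "dy": 0, "dz": 2, "spin": 0, "jaw": -1},
  {"dx": 0, "dy": 0, "dz": 0, "spin": 0, "jaw": -1},
])

```text
time: 10.38
position: [558.1, -340.8, 46.1]
tcp_rot: [-0.253, 3.13, 0.002]
ft_force: [-6.4, 10.6, 18.9]
gripper_width: 15.0
gripper_force: 26.6
```

```bash
python3 st.py
```

```text
t 10.38 S [ -86.8 -105.6   46.1] world [ 558.1 -340.8   46.1] tooly deg 99.25 want 99.08 zax [ 0.002  0.001 -1.   ] F_S [-4.7 11.5 18.9] w 15.0 gf 26.6 q [ 0.12  0.64  0.55  1.52 -0.36  1.08  2.49]
```

Resistance comes at 46 mm, where the height within the grip is uncertain. To check seating properly I release and press down on the peg from above with shut fingers: contact at z ≈ 66 means fully shut.

send_rows([
  {"dx": 0, "dy": 0, "dz": -3, "spin": 0, "jaw": -0.1},
  {"dx": 0, "dy": 0, "dz": 0, "spin": 0, "jaw": -0.1},
  {"dx": 0, "dy": 0, "dz": 0, "spin": 0, "jaw": -0.1},
  {"dx": 0, "dy": 0, "dz": -30, "spin": 0, "jaw": -0.1},
  {"dx": 0, "dy": 0, "dz": -25, "spin": 0, "jaw": -1},
  {"dx": 0, "dy": 0, "dz": 0, "spin": 0, "jaw": -1},
  {"dx": 0, "dy": 0, "dz": 0, "spin": 0, "jaw": -1},
  {"dx": 0, "dy": 0, "dz": 0, "spin": 0, "jaw": -1},
  {"dx": 0, "dy": 0, "dz": 10, "spin": 0, "jaw": -1},
  {"dx": 0, "dy": 0, "dz": 8, "spin": 0, "jaw": -1},
  {"dx": 0, "dy": 0, "dz": 0, "spin": 0, "jaw": -1},
])

```text
time: 11.3
position: [555.8, -340.2, 79.7]
tcp_rot: [0.252, -3.127, -0.004]
ft_force: [-0.3, 1.3, 0.1]
gripper_width: -0.2
gripper_force: 0.0
```

```bash
python3 st.py
```

```text
t 11.3 S [ -88.9 -104.7   79.7] world [ 555.8 -340.2   79.7] tooly deg 99.21 want 99.08 zax [-0.005  0.002 -1.   ] F_S [-0.1  1.3  0.1] w -0.2 gf 0.0 q [ 0.11  0.6   0.56  1.49 -0.34  1.15  2.47]
```

send_rows([
  {"dx": 0, "dy": 0, "dz": 4, "spin": 0, "jaw": -1},
  {"dx": 0, "dy": 0, "dz": 4, "spin": 0, "jaw": -1},
  {"dx": 0, "dy": 0, "dz": 2, "spin": 0, "jaw": -1},
  {"dx": 0, "dy": 0, "dz": 0, "spin": 0, "jaw": -1},
])

```text
time: 11.63
position: [557.2, -341.3, 72.8]
tcp_rot: [0.252, -3.131, -0.001]
ft_force: [-0.0, -0.2, 0.5]
gripper_width: -0.0
gripper_force: 0.0
```

send_rows([
  {"dx": 0, "dy": 0, "dz": 2, "spin": 0, "jaw": -1},
  {"dx": 0, "dy": 0, "dz": 0, "spin": 0, "jaw": -1},
])

```text
time: 11.8
position: [557.5, -341.4, 71.4]
tcp_rot: [0.252, -3.131, 0.0]
ft_force: [-0.6, -0.1, -0.4]
gripper_width: 0.0
gripper_force: 0.0
```

send_rows([
  {"dx": 0, "dy": 0, "dz": 1.5, "spin": 0, "jaw": -1},
  {"dx": 0, "dy": 0, "dz": 0, "spin": 0, "jaw": -1},
])

```text
time: 11.97
position: [557.5, -341.4, 69.9]
tcp_rot: [-0.252, 3.131, 0.0]
ft_force: [0.4, -0.8, -0.4]
gripper_width: 0.1
gripper_force: 0.0
```

send_rows([
  {"dx": 0, "dy": 0, "dz": 2, "spin": 0, "jaw": -1},
  {"dx": 0, "dy": 0, "dz": 0, "spin": 0, "jaw": -1},
])

```text
time: 12.13
position: [557.4, -341.4, 67.7]
tcp_rot: [0.252, -3.131, -0.0]
ft_force: [0.1, 1.4, 0.2]
gripper_width: 0.2
gripper_force: 0.0
```

send_rows([
  {"dx": 0, "dy": 0, "dz": 1.5, "spin": 0, "jaw": -1},
  {"dx": 0, "dy": 0, "dz": 0, "spin": 0, "jaw": -1},
])

```text
time: 12.3
position: [557.5, -341.4, 66.2]
tcp_rot: [0.252, -3.131, -0.0]
ft_force: [0.2, 0.1, -0.9]
gripper_width: -0.2
gripper_force: 0.0
```

send_rows([
  {"dx": 0, "dy": 0, "dz": 1, "spin": 0, "jaw": -1},
  {"dx": 0, "dy": 0, "dz": 0, "spin": 0, "jaw": -1},
])

```text
time: 12.47
position: [557.6, -341.5, 66.1]
tcp_rot: [-0.252, 3.131, 0.0]
ft_force: [-2.2, 0.8, 4.5]
gripper_width: 0.3
gripper_force: 2.0
```

Contact at z = 66.1 means the latch is fully shut. One firmer press for certainty, then up and away toward the pod.

send_rows([
  {"dx": 0, "dy": 0, "dz": 1.5, "spin": 0, "jaw": -1},
  {"dx": 0, "dy": 0, "dz": 1, "spin": 0, "jaw": -1},
  {"dx": 0, "dy": 0, "dz": 0, "spin": 0, "jaw": -1},
])

```text
time: 12.72
position: [557.7, -341.6, 65.7]
tcp_rot: [-0.252, 3.13, 0.0]
ft_force: [-7.9, 6.2, 19.0]
gripper_width: 0.4
gripper_force: 9.5
```

```bash
python3 st.py; python3 -c "
import numpy as np
p=np.load('p.npy');q=np.load('q.npy');d=p[:2]-q[:2];c,s=np.cos(q[2]),np.sin(q[2]);print(p,'pod in S',c*d[0]+s*d[1],-s*d[0]+c*d[1])"
```

```text
t 12.72 S [ -87.2 -106.4   65.7] world [ 557.7 -341.6   65.7] tooly deg 99.21 want 99.08 zax [ 0.001  0.    -1.   ] F_S [-6.9  7.4 19. ] w 0.4 gf 9.5 q [ 0.12  0.62  0.56  1.51 -0.35  1.12  2.48]
[ 6.24611296e+02  2.21513087e+02 -3.21489123e-01] pod in S 67.72093763176323 439.10633835071155
```

send_rows([
  {"dx": 0, "dy": 0, "dz": -20, "spin": 0, "jaw": -1},
  {"dx": 0, "dy": 0, "dz": -40, "spin": 0, "jaw": -1},
  {"dx": 0, "dy": 0, "dz": -40, "spin": 0, "jaw": -1},
  {"dx": 0, "dy": 0, "dz": -40, "spin": 0, "jaw": -1},
  {"dx": -11, "dy": 39, "dz": 0, "spin": 0, "jaw": -1},
  {"dx": -11, "dy": 39, "dz": 0, "spin": 0, "jaw": -1},
  {"dx": -11, "dy": 39, "dz": 0, "spin": 0, "jaw": -1},
  {"dx": -11, "dy": 39, "dz": 0, "spin": 0, "jaw": -1},
  {"dx": -11, "dy": 39, "dz": 0, "spin": 0, "jaw": -1},
  {"dx": 0, "dy": 0, "dz": 0, "spin": 0, "jaw": -1},
])

```text
time: 13.55
position: [582.8, -128.5, 202.5]
tcp_rot: [-0.273, 3.129, 0.009]
ft_force: [0.7, 1.4, -0.5]
gripper_width: 0.2
gripper_force: 0.0
```

```bash
cat > knob.py <<'E'
from h import *
from scipy.optimize import least_squares
import sys
q=np.load("q.npy");OT,OS=q[5:7],q[7:9]
a,b=cv2.imread(sys.argv[1]),cv2.imread(sys.argv[2])
def blob(im,m,x0,y0,x1,y1):
    k=np.zeros(m.shape,np.float64);k[y0:y1,x0:x1]=m[y0:y1,x0:x1]; M=cv2.moments(k);return np.array([M["m10"]/M["m00"],M["m01"]/M["m00"]])
g=lambda im:np.clip(im[:,:,1].astype(float)-np.maximum(im[:,:,0],im[:,:,2])-60,0,None)
it=blob(a,g(a),245,150,265,168);is_=blob(b,g(b),400,170,415,185)
w=lambda im:(im.min(2)>110).astype(np.uint8)
# pod top by fit of white region + corners kept from the crop
px=lambda pts,x0,y0,s: np.array([[x0+(u+.5)/s-.5,y0+(v+.5)/s-.5] for u,v in pts])
PT=np.r_[px([(83,208),(238,262),(25,365)],225,110,5),[it]];PS=np.r_[px([(165,66),(292,163),(150,250),(28,140)],365,140,5),[is_]]
def W(p,X): c,s=np.cos(p[2]),np.sin(p[2]);X=np.array(X,float);return np.c_[p[0]+c*X[:,0]-s*X[:,1],p[1]+s*X[:,0]+c*X[:,1],X[:,2]]
def f(p,full=0):
    L=[[55,55,34],[55,-55,34],[-55,55,34],[46,0,34]];M=[[-55,55,34],[55,55,34],[55,-55,34],[-55,-55,34],[46,0,34]]
    return np.r_[proj("top",W(p,L))+OT-PT,proj("scene",W(p,M))+OS-PS].ravel()
np.set_printoptions(precision=3,suppress=True)
r=least_squares(f,[625,221,-.32]);p=r.x;np.save("p2.npy",p);print("pod",p,"cost",r.cost);print(f(p).reshape(-1,2))
# pointer: bright pixels on the bar's top (z=71) within 33 mm of the axis, top view
uv=np.array([[x,y] for y in range(150,195) for x in range(230,275)],float)
X=back("top",uv-OT,71);d=X[:,:2]-p[:2];rr=np.hypot(*d.T);v=a[uv[:,1].astype(int),uv[:,0].astype(int)].min(1).astype(float)
m=(rr<31)&(v>90);wt=v[m]-60
ctr=(d[m]*wt[:,None]).sum(0)/wt.sum();C=np.cov(d[m].T,aweights=wt);ev,E=np.linalg.eigh(C);e=E[:,1]*np.sign(E[:,1]@ctr)
print("n",m.sum(),"ctr",ctr,"dir via axis",np.arctan2(ctr[1],ctr[0]),"dir via line",np.arctan2(e[1],e[0]),"index dir",p[2],"spread",np.sqrt(ev))
ix=back("top",[it-OT],34)[0];print("index top",ix[:2]-p[:2],"index scene",back("scene",[is_-OS],34)[0][:2]-p[:2])
E
python3 knob.py pics/top0.png pics/scene0.png
```

```text
pod [624.11  222.304  -0.326] cost 4.7443307336608465
[[-0.428  0.345]
 [ 0.635  0.118]
 [-0.212  0.943]
 [ 0.517  0.559]
 [ 0.2   -0.065]
 [ 1.24   0.785]
 [ 0.934 -1.008]
 [-0.866 -0.598]
 [ 0.116  1.431]]
n 55 ctr [13.467 12.042] dir via axis 0.729573599511316 dir via line 2.132898712086389 index dir -0.3260995466814961 spread [7.993 8.635]
index top [ 45.413 -13.04 ] index scene [40.517 -9.631]
```

send_rows([
  {"dx": -11, "dy": 39, "dz": 0, "spin": 0, "jaw": -1},
  {"dx": -11, "dy": 39, "dz": 0, "spin": 0, "jaw": -1},
  {"dx": -11, "dy": 39, "dz": 0, "spin": 0, "jaw": -1},
  {"dx": -11, "dy": 39, "dz": 0, "spin": 0, "jaw": -1},
  {"dx": -11, "dy": 39, "dz": 0, "spin": 0, "jaw": -1},
  {"dx": -11, "dy": 39, "dz": 0, "spin": 0, "jaw": -1},
  {"dx": -11, "dy": 39, "dz": 0, "spin": 0, "jaw": -1},
  {"dx": -11, "dy": 39, "dz": 0, "spin": 0, "jaw": 0.4},
  {"dx": -11, "dy": 34, "dz": 0, "spin": 0, "jaw": 0.4},
  {"dx": 0, "dy": 0, "dz": 0, "spin": 0, "jaw": 0.4},
  {"dx": 0, "dy": 0, "dz": 0, "spin": 0, "jaw": 0.4},
])

```text
time: 14.47
position: [622.3, 220.7, 202.0]
tcp_rot: [0.261, -3.129, -0.001]
ft_force: [-0.2, -0.5, 0.1]
gripper_width: 48.1
gripper_force: 0.0
```

send_rows([
  {"dx": 0, "dy": 0, "dz": 0, "spin": -6.8, "jaw": 0.4},
  {"dx": 0, "dy": 0, "dz": 0, "spin": -6.8, "jaw": 0.4},
  {"dx": 0, "dy": 0, "dz": 0, "spin": -6.8, "jaw": 0.4},
  {"dx": 0, "dy": 0, "dz": 0, "spin": -6.8, "jaw": 0.4},
  {"dx": 0, "dy": 0, "dz": 0, "spin": -6.8, "jaw": 0.4},
  {"dx": 0, "dy": 0, "dz": 0, "spin": 0, "jaw": 0.4},
  {"dx": 0, "dy": 0, "dz": 0, "spin": 0, "jaw": 0.4},
])

```text
time: 15.05
position: [623.3, 215.4, 203.2]
tcp_rot: [-1.148, 2.924, -0.001]
ft_force: [0.3, -0.0, 0.2]
gripper_width: 60.1
gripper_force: 0.0
```

```bash
cat > kp.py <<'E'
from h import *
from scipy.spatial.transform import Rotation as Ro
p=np.load("p2.npy");s=sense();R=Ro.from_rotvec(s["tcp_rot"]).as_matrix();d=np.r_[p[:2],0]-s["position"]
print("t",round(s["time"],2),"pos",np.round(s["position"],1),"to knob in tool x,y",np.round(R.T@d,1)[:2],"bar dir deg",np.round(np.degrees(np.arctan2(R[1,1],R[0,1]))-90,2),"F",np.round(s["ft_force"],1),"T",np.round(s["torque"],2),"w",round(s["gripper_width"],1),"gf",round(s["gripper_force"],1),"q",np.round(s["qpos"],2),"pod yaw deg",np.degrees(p[2]).round(1),"R",np.round(R[:2,:2],3).tolist())
E
python3 kp.py
```

```text
t 15.05 pos [623.3 215.4 203.2] to knob in tool x,y [-5.3  4.6] bar dir deg 42.87 F [ 0.3 -0.   0.2] T [-0.   -0.01 -0.02] w 60.1 gf 0.0 q [-0.6   0.48  0.32  1.32 -0.15  1.36  2.04] pod yaw deg -18.7 R [[-0.733, -0.68], [-0.68, 0.733]]
```

send_rows([
  {"dx": -5.3, "dy": 4.6, "dz": 0, "spin": 0, "jaw": 0.4},
  {"dx": 0, "dy": 0, "dz": 38, "spin": 0, "jaw": 0.4},
  {"dx": 0, "dy": 0, "dz": 38, "spin": 0, "jaw": 0.4},
  {"dx": 0, "dy": 0, "dz": 25, "spin": 0, "jaw": 0.4},
  {"dx": 0, "dy": 0, "dz": 0, "spin": 0, "jaw": 0.4},
  {"dx": 0, "dy": 0, "dz": 0, "spin": 0, "jaw": 0.4},
], squeeze=30)

```text
time: 15.55
position: [622.8, 224.2, 101.0]
tcp_rot: [1.153, -2.919, 0.0]
ft_force: [0.3, -0.0, 0.8]
gripper_width: 59.8
gripper_force: 0.0
```

```bash
python3 kp.py
```

```text
t 15.55 pos [622.8 224.2 101. ] to knob in tool x,y [-0.  -2.4] bar dir deg 43.11 F [ 0.3 -0.   0.8] T [-0.02 -0.02  0.  ] w 59.8 gf 0.0 q [-0.6   0.56  0.3   1.43 -0.17  1.17  2.05] pod yaw deg -18.7 R [[-0.73, -0.683], [-0.683, 0.73]]
```

send_rows([
  {"dx": 0, "dy": -2.2, "dz": 25, "spin": 0, "jaw": 0.4},
  {"dx": 0, "dy": 0, "dz": 18, "spin": 0, "jaw": 0.4},
  {"dx": 0, "dy": 0, "dz": 6, "spin": 0, "jaw": 0.4},
  {"dx": 0, "dy": 0, "dz": 0, "spin": 0, "jaw": 0.4},
  {"dx": 0, "dy": 0, "dz": 0, "spin": 0, "jaw": -1},
  {"dx": 0, "dy": 0, "dz": 0, "spin": 0, "jaw": -1},
  {"dx": 0, "dy": 0, "dz": 0, "spin": 0, "jaw": -1},
  {"dx": 0, "dy": 0, "dz": 0, "spin": 0, "jaw": -1},
  {"dx": 0, "dy": 0, "dz": 0, "spin": 0, "jaw": -1},
], squeeze=25)

```text
time: 16.3
position: [625.2, 223.9, 54.8]
tcp_rot: [-1.157, 2.919, 0.002]
ft_force: [-4.2, 0.7, 6.6]
gripper_width: 15.6
gripper_force: 26.6
```

```bash
python3 kp.py
```

```text
t 16.3 pos [625.2 223.9  54.8] to knob in tool x,y [ 2.  -0.4] bar dir deg 43.25 F [-4.2  0.7  6.6] T [ 0.28  0.87 -0.08] w 15.6 gf 26.6 q [-0.59  0.61  0.29  1.47 -0.19  1.09  2.06] pod yaw deg -18.7 R [[-0.728, -0.685], [-0.685, 0.728]]
```

The bar is gripped, with its direction at about 43°, so the knob is at roughly 0.12. I turn it gently counter-clockwise to feel the stop at 0, for an exact reference.

send_rows([
  {"dx": 0, "dy": 0, "dz": -2, "spin": -3, "jaw": -1},
  {"dx": 0, "dy": 0, "dz": 0, "spin": 0, "jaw": -1},
])

```text
time: 16.47
position: [625.1, 223.9, 54.9]
tcp_rot: [-1.238, 2.887, 0.001]
ft_force: [2.5, 3.1, -7.0]
gripper_width: 15.3
gripper_force: 26.5
```

```bash
python3 kp.py
```

```text
t 16.47 pos [625.1 223.9  54.9] to knob in tool x,y [ 1.8 -0.4] bar dir deg 46.43 F [ 2.5  3.1 -7. ] T [ 0.79 -0.67  0.08] w 15.3 gf 26.5 q [-0.58  0.61  0.28  1.47 -0.18  1.09  2.11] pod yaw deg -18.7 R [[-0.689, -0.725], [-0.725, 0.689]]
```

send_rows([
  {"dx": 0, "dy": 0, "dz": 0, "spin": -3, "jaw": -1},
  {"dx": 0, "dy": 0, "dz": 0, "spin": 0, "jaw": -1},
])

```text
time: 16.63
position: [625.1, 223.9, 54.9]
tcp_rot: [-1.312, 2.854, 0.002]
ft_force: [1.8, 4.3, -6.3]
gripper_width: 15.3
gripper_force: 26.4
```

```bash
python3 kp.py
```

```text
t 16.63 pos [625.1 223.9  54.9] to knob in tool x,y [ 1.9 -0.3] bar dir deg 49.37 F [ 1.8  4.3 -6.3] T [ 0.96 -0.53  0.05] w 15.3 gf 26.4 q [-0.57  0.6   0.27  1.47 -0.17  1.09  2.16] pod yaw deg -18.7 R [[-0.651, -0.759], [-0.759, 0.651]]
```

send_rows([
  {"dx": 0, "dy": 0, "dz": 0, "spin": -2, "jaw": -1},
  {"dx": 0, "dy": 0, "dz": 0, "spin": 0, "jaw": -1},
])

```text
time: 16.8
position: [625.1, 223.8, 55.0]
tcp_rot: [-1.358, 2.832, 0.002]
ft_force: [1.7, 4.6, -6.5]
gripper_width: 15.3
gripper_force: 28.6
```

```bash
python3 kp.py
```

```text
t 16.8 pos [625.1 223.8  55. ] to knob in tool x,y [ 1.9 -0.2] bar dir deg 51.22 F [ 1.7  4.6 -6.5] T [ 1.1  -0.54 -0.48] w 15.3 gf 28.6 q [-0.57  0.6   0.26  1.47 -0.17  1.09  2.19] pod yaw deg -18.7 R [[-0.626, -0.78], [-0.78, 0.626]]
```

The torque jumps (0.05 → −0.48 N m) at bar direction ≈ 50°, so the stop puts the index at 50 − 68.75 ≈ −18.7°. That equals the fitted pod yaw. I turn clockwise about 69.9° to reach it.

send_rows([
  {"dx": 0, "dy": 0, "dz": 0, "spin": 3, "jaw": -1},
  {"dx": 0, "dy": 0, "dz": 0, "spin": 6, "jaw": -1},
  {"dx": 0, "dy": 0, "dz": 0, "spin": 6, "jaw": -1},
  {"dx": 0, "dy": 0, "dz": 0, "spin": 6, "jaw": -1},
  {"dx": 0, "dy": 0, "dz": 0, "spin": 6, "jaw": -1},
  {"dx": 0, "dy": 0, "dz": 0, "spin": 6, "jaw": -1},
  {"dx": 0, "dy": 0, "dz": 0, "spin": 6, "jaw": -1},
  {"dx": 0, "dy": 0, "dz": 0, "spin": 6, "jaw": -1},
  {"dx": 0, "dy": 0, "dz": 0, "spin": 6, "jaw": -1},
  {"dx": 0, "dy": 0, "dz": 0, "spin": 6, "jaw": -1},
  {"dx": 0, "dy": 0, "dz": 0, "spin": 6, "jaw": -1},
  {"dx": 0, "dy": 0, "dz": 0, "spin": 0, "jaw": -1},
])

```text
time: 17.8
position: [625.1, 223.8, 55.0]
tcp_rot: [0.331, 3.124, 0.001]
ft_force: [2.0, 4.7, -6.9]
gripper_width: 15.6
gripper_force: 26.5
```

```bash
python3 kp.py
```

```text
t 17.8 pos [625.1 223.8  55. ] to knob in tool x,y [ 0.6 -1.8] bar dir deg -12.1 F [ 2.   4.7 -6.9] T [ 0.88 -0.56 -0.12] w 15.6 gf 26.5 q [-0.73  0.64  0.5   1.48 -0.32  1.1   1.19] pod yaw deg -18.7 R [[-0.978, 0.21], [0.21, 0.978]]
```

send_rows([
  {"dx": 0, "dy": 0, "dz": 0, "spin": 4, "jaw": -1},
  {"dx": 0, "dy": 0, "dz": 0, "spin": 2.6, "jaw": -1},
  {"dx": 0, "dy": 0, "dz": 0, "spin": 0, "jaw": -1},
  {"dx": 0, "dy": 0, "dz": 0, "spin": 0, "jaw": -1},
])

```text
time: 18.13
position: [625.0, 223.9, 54.9]
tcp_rot: [-0.496, -3.102, -0.002]
ft_force: [2.5, 5.7, -7.2]
gripper_width: 15.2
gripper_force: 26.5
```

```bash
python3 kp.py
```

```text
t 18.13 pos [625.  223.9  54.9] to knob in tool x,y [ 0.4 -1.8] bar dir deg -18.16 F [ 2.5  5.7 -7.2] T [ 1.07 -0.6  -0.07] w 15.2 gf 26.5 q [-0.74  0.64  0.52  1.48 -0.34  1.11  1.1 ] pod yaw deg -18.7 R [[-0.95, 0.312], [0.312, 0.95]]
```

send_rows([
  {"dx": 0, "dy": 0, "dz": 0, "spin": 0, "jaw": 0.4},
  {"dx": 0, "dy": 0, "dz": 0, "spin": 0, "jaw": 0.4},
  {"dx": 0, "dy": 0, "dz": 0, "spin": 0, "jaw": 0.4},
  {"dx": 0, "dy": 0, "dz": 0, "spin": 0, "jaw": 0.4},
  {"dx": 0, "dy": 0, "dz": -30, "spin": 0, "jaw": 0.4},
  {"dx": 0, "dy": 0, "dz": -40, "spin": 0, "jaw": 0.4},
  {"dx": 0, "dy": 0, "dz": -40, "spin": 0, "jaw": 0.4},
  {"dx": 0, "dy": 0, "dz": -40, "spin": 0, "jaw": 0.4},
])

```text
time: 18.8
position: [624.9, 221.8, 206.9]
tcp_rot: [-0.502, -3.101, 0.001]
ft_force: [1.1, 1.3, 0.4]
gripper_width: 59.5
gripper_force: 0.0
```

send_rows([
  {"dx": 10, "dy": 40, "dz": 0, "spin": 0, "jaw": 0.4},
  {"dx": 10, "dy": 40, "dz": 0, "spin": 0, "jaw": 0.4},
  {"dx": 15, "dy": 38, "dz": 0, "spin": 0, "jaw": 0.4},
  {"dx": 15, "dy": 38, "dz": 0, "spin": 0, "jaw": 0.4},
  {"dx": 15, "dy": 38, "dz": 0, "spin": 0, "jaw": 0.4},
  {"dx": 15, "dy": 38, "dz": 0, "spin": 0, "jaw": 0.4},
  {"dx": 15, "dy": 38, "dz": 0, "spin": 0, "jaw": 0.4},
  {"dx": 0, "dy": 0, "dz": 0, "spin": 0, "jaw": 0.4},
])

```text
time: 19.47
position: [615.0, 519.2, 200.9]
tcp_rot: [-0.483, -3.099, -0.002]
ft_force: [-1.7, 1.9, -2.2]
gripper_width: 59.8
gripper_force: 0.0
```

```bash
python3 kp.py
python3 - <<'E'
from h import *
a=cams.capture("top");b=cams.capture("scene");cv2.imwrite("pics/t9.png",a[:,:,::-1]);cv2.imwrite("pics/s9.png",b[:,:,::-1])
o=np.zeros((600,800,3),np.uint8);o[:240,:240]=crop(a,230,140,40,40,6) if 0 else crop(a,230,145,40,40,6);o[:350,240:520]=crop(b,370,145,40,50,7);o[350:600,:400]=crop(a,350,105,80,50,5);o[:300,520:800]=cv2.resize(crop(a,345,110,90,100,3),(280,300));o[300:600,520:800]=cv2.resize(crop(b,240,225,110,120,3),(280,300))
cv2.imwrite("pics/p9.png",o)
E
```

```text
t 19.47 pos [615.  519.2 200.9] to knob in tool x,y [-100.1 -280.1] bar dir deg -17.72 F [-1.7  1.9 -2.2] T [0.15 0.11 0.08] w 59.8 gf 0.0 q [-0.92  0.89  0.5   0.71 -0.38  1.61  0.66] pod yaw deg -18.7 R [[-0.953, 0.304], [0.304, 0.953]]
```

View pics/p9.png

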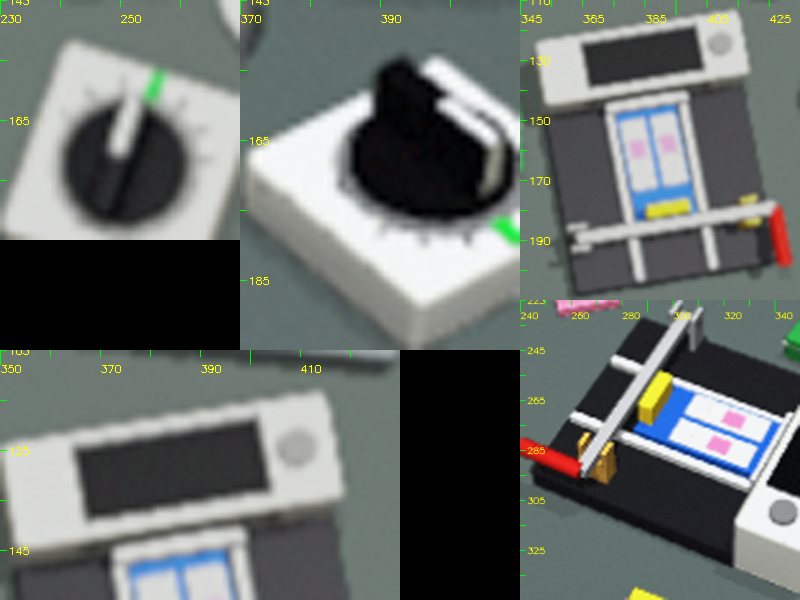

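The picture shows the latch level in its catch behind the rib, the carrier home, and the pointer near the green mark (top crop pointer (131,96)–(120,150), index (155,86)). I check the angle numerically in the top view.

Run:
```python
from h import *
q=np.load("q.npy");p=np.load("p2.npy");OT=q[5:7]
a=cv2.imread("pics/t9.png").astype(float)
g=a.min(2)
pts=[]
for y in range(161,171):
    r=g[y,244:257];x=np.arange(244,257);w=np.clip(r-80,0,None); print(y,r.astype(int))
for y in range(162,170):
    r=g[y,246:255];x=np.arange(246,255);w=np.clip(r-90,0,None)
    if w.sum()>60: pts.append([(w*x).sum()/w.sum(),y])
X=back("top",np.array(pts)-OT,71)[:,:2];vx,vy,x0,y0=cv2.fitLine(X.astype(np.float32),2,0,.01,.01).ravel()
if vx<0: vx,vy=-vx,-vy
print("line dir deg",np.degrees(np.arctan2(vy,vx)),"offset of axis from line",vx*(p[1]-y0)-vy*(p[0]-x0)); print(np.round(X-p[:2],1))
G=np.clip(a[:,:,1]-np.maximum(a[:,:,0],a[:,:,2])-25,0,None)[150:168,245:265];yy,xx=np.mgrid[150:168,245:265]
ix=back("top",[[(G*xx).sum()/G.sum(),(G*yy).sum()/G.sum()]-OT],34)[0,:2];print("index",ix-p[:2],np.hypot(*(ix-p[:2])),"dir",np.degrees(np.arctan2(*(ix-p[:2])[::-1])))
# axis from disc: dark region centroid at z=45
for n,f in(("top0","pics/top0.png"),("t9","pics/t9.png")):
    d=(cv2.imread(f).max(2)<95).astype(np.uint8);k,l,s,c=cv2.connectedComponentsWithStats(d[145:195,230:275]);i=1+np.argmax(s[1:,4])
    (cx,cy),rad=cv2.minEnclosingCircle(np.argwhere(l==i)[:,::-1].astype(np.float32));print(n,s[i],"disc axis - pod",back("top",[[cx+230,cy+145]-OT],45)[0,:2]-p[:2],rad)
```

```text
161 [196 180 182 176 164 144 149 196 194 157 114 110 151]
162 [186 166 144 125 105  91 141 200 201 146 100 121 155]
163 [151 123  93  67  47  90 170 206 194 129  66  89 126]
164 [101  68  47  32  33 117 194 209 173 100  34  42  79]
165 [ 61  36  32  31  55 141 203 207 153  69  16  22  42]
166 [ 36  34  35  34  90 172 206 194 131  51  16  27  31]
167 [ 33  36  34  37 119 195 209 172  99  30  20  34  36]
168 [ 35  36  33  49 136 204 209 153  68  15  23  34  40]
169 [ 33  35  34  61 141 198 192 131  47  19  29  35  41]
170 [ 35  37  32  52 111 155 146  88  31  19  32  37  39]
line dir deg -11.855221 offset of axis from line -0.5566618069857654
[[28.4 -3.4]
 [25.2 -6. ]
 [22.  -4.8]
 [18.8 -3.9]
 [15.6 -3.1]
 [12.5 -1.7]
 [ 9.3 -1. ]
 [ 6.1 -0.5]]
index [ 45.22462883 -12.97729099] 47.04973044102551 dir -16.010930263401953
top0 [ 10  17  21  21 295] disc axis - pod [0.85081665 1.22132425] 10.249001502990723
t9 [ 11  17  20  21 293] disc axis - pod [0.13215998 1.1409667 ] 10.29513168334961
```

The pointer line (clean rows 163–169) gives about −17°. The index is at −17.5° to −18.7°, and the gripper held the bar at −18.2°. They agree within about 1–2°, the arm is clear of everything, and nothing else was touched, so I hand in.

```bash
python3 -c "
from station import order
print(order.hand_in())"
```

```text
the job is handed in; nothing more can be done
None
```

The job is handed in at about 19.5 s: the carrier is home against its stop, the latch is shut in its catch behind the rib, and the focus pointer is on the green mark to within about 1–2° by my measurements; the judge's verdict was not shown.

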